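# Find the hidden cross groove in a mould plate with a setting pin

### The arm

A 6-joint arm with a two-finger parallel gripper is mounted at the origin on the work surface. World frame = base frame: x ahead of the robot, y to its left, z up, the work surface at z = 0. Lengths are in m, angles in degrees, forces in N, time in s.
With the tool pointing down it reaches from about 0.375 to 0.9 m from the base axis. Payload 3.1 kg.
Tool frame: the origin (TCP) lies midway between the tips of the shut fingers; the grasp point (between the pads) lies 19 mm behind it (arm.grasp_offset is the distance from the TCP to the grasp point, in m); z points along the fingers, y is the line along which they close (so a half turn about z gives the same grasp; the last joint's range is limited). The gripper opens to 87 mm and grips with 3 to 60 N. Pads are 19 mm wide; open, the fingers measure 117 mm over their backs; the gripper's body (75 mm by 190 mm) begins 51 mm behind the grasp point.
Start: joints at [60.705, 30.224, 82.088, -0, 67.689, -10.227], TCP at [0.204, 0.591, 0.187] pointing down, gripper open.
Joint ranges: [-176.69, 176.69], [-43.24, 126.21], [12.49, 139.97], [-82, 262], [0, 151.66], [-163.58, 163.58]. Speed limits (degrees/s): [159.86, 159.86, 180, 180, 180, 180].

### API

Orientations are given as a 3x3 rotation matrix whose columns are the frame's x, y, z axes.
In Python, from station import arm, viewer, ticket gives the robot as it stands.
- The arm moves only by the tool move_arm, never from a script. Its arguments are lists of equal length, an entry for each row: "offset": the shift along the tool's x, y, z scaled (see below), a list of three; "rot": the turn, a rotation vector about the tool's x, y, z scaled (see below), a list of three; "hand": the opening, from -1 (shut) to 1 (fully open). In form: {"offset": [[tx, ty, tz], ...], "rot": [[wx, wy, wz], ...], "hand": [hand, ...]}. A call has 1 to 20 rows; each row shifts and turns the commanded pose from where the row before left it, along the tool's axes as they then stand; what a row does not reach is not made up. The controller multiplies each number of a shift by 40 mm and each number of a turn by 0.12 rad. A row lasts 1/10 s, in which the tool goes at most 50 mm and 8.59 degrees, less where a joint would pass 70% of its speed; a pose out of reach is approached as far as the arm can. A call with a number of a shift or a turn outside -1 to 1 is refused whole. A call with a gripper value outside its range is refused whole. The fingers move at their own pace and stop on an object; "force" is the grip in N (left out, the last holds). Time passes only in rows, so rows that do not move let the fingers close. It gives the time, the measured TCP pose, the force, the opening and the grip force at its end, in the units of the state.
- arm.read_state(): the state, without advancing time (a new reading comes with each control period).
- viewer.get_image(name): name is "side" or "top" or "wrist"; returns the picture (400x640x3 uint8, blue, green, red); there is no depth.
- viewer.camera_params(name): a dict with "fx", "fy", "cx", "cy" (pixels), "R" (3x3) and "t" (3): a world point X has camera coordinates R X + t; the wrist camera has in their place "mount" (4x4, takes a point from camera to tool coordinates, whose origin is the TCP and whose axes are the flange's). Camera axes: x right, y down, z forward; pixel columns grow to the right and rows downward; lengths in m; the calibration is good to about 2 mm. The wrist camera is an equidistant fisheye: a pixel r from the principal point sees the ray r / f radians off the axis. A picture is of the moment at which its call begins: read the wrist's pose just before it. camera_params takes no time and is no camera call.
- ticket.job_done(): hands the job in; it is judged then, once.
Trained networks look in the newest picture that a camera, given by its name, has taken for a name from the list of things; names that differ only in an ending like _2 or _b are one class to them, and where a whole thing is asked for, a point or a joint stands for the part that bears it (a point fixed in the world has none). Each returns a list of dicts, best first, with "p" (0 to 1); they miss things now and then, are a little off and sometimes report something else, mostly with a low value. They report only what shows in the picture. A call takes as long as a camera call. They do not tell look-alikes from the thing itself.
- viewer.search_frame(thing, camera): "position" ([x, y, z] in m, in world coordinates, good to about 4 mm: the middle of the surface that is visible of it).
- viewer.landmark_of(thing, camera): "position" ([x, y, z] in m, in world coordinates, good to about 4 mm: a listed point, or the origin of a listed thing).
The state is a dict: "time_s": time; "joint_pos": joint angles; "joint_vel": joint speeds; "tau": joint torques, N m; "ee_pos": TCP position; "tool_rot": TCP orientation; "ft_force": force on the tool from outside, world axes, zero at the start; "torque": the same for the moment, N m; "finger_gap": finger opening in m; "finger_force": force on a finger pad.
Only numpy, scipy, OpenCV 4.12 (cv2) and the standard library are available. Lean on these libraries where they do the work, as an engineer would, in place of code of your own. Each camera call takes 0.05 s, during which the arm holds its last target. There are 200 camera calls.

### The job

Take the setting pin out of its block, set its spring foot gently on the channel floor of the mould plate at the end beside the two short pillars, and drag it along the channel without lifting it until the foot drops into the cross groove hidden in the floor. Stop there, lower the pin until its collar sits flush on the plate, and let go so that it stands upright in the groove. Never push the pin against anything with 25 N or more, and leave the can, the V-block and the spanner where they are.

Things in the scene. Friction and masses are not known exactly. Their poses are not given: they have to be found in the camera images.
- plate: Fixed steel mould plate on the bench, 290 x 90 x 60 mm. Origin: centre of its underside; z up, x along its length. A channel runs along its top on the centre line (y = 0): 20 mm wide, 20 mm deep, 160 mm long (x = -80 to +80 mm), closed at both ends; floor 40 mm, plate top 60 mm above the origin. Two pillars, 18 mm thick, 20 mm tall, stand on top at x = -125, y = +-29 mm: the starting end.
- channel_start (a point): Point on the channel floor's centre line at the pillar end, plate x = -60 mm; axes as the plate. Set the foot down here, within 20 mm along x. Beyond plate x = -35 mm the foot must neither come into the channel from above nor be lifted more than 4 mm off the floor.
- channel_end (a point): Point on the channel floor's centre line at the far end wall, plate x = +80 mm; axes as the plate. Drag towards it. One square-edged cross groove, 15 mm long along x, as wide as the channel, 16 mm deep, is hidden in the dark floor; its centre lies anywhere from 90 to 30 mm before this point (new every time, not measured).
- block: Fixed aluminium holder block 70 x 70 x 45 mm; an upright hole, 17 mm in diameter and 40 mm deep, in the middle of its top holds the pin at the start. Origin: centre of its underside.
- pin: Loose upright steel pin, about 0.25 kg (varies). Origin: centre of the collar's underside; z up. Collar 32 mm diameter, z = 0 to 8 mm; neck 22 mm to z = 20; square grip 26 x 26 mm, z = 20 to 70, faces square to x and y. A foot sticks out below the collar. At the start the collar rests on the block's top. At the end it rests on the plate's top, the foot's end 10 mm below the channel floor.
- pin_grip (a point): Middle of the pin's square grip, where to hold it: 48 mm above the collar's underside, 78 mm above the end of the free foot; axes as the pin.
- foot: Round spring foot, 12 mm diameter, 30 mm long below the collar when free. Origin: centre of its lower end; z up. It yields up into the pin by at most 14 mm: 4 N plus 0.4 N per mm. On the channel floor the collar meets the plate after 10 mm; 5 to 8 mm suits dragging (friction 3 to 6 N). In the groove the spring force vanishes, then the foot bears on the far wall.
- can: Bystander: white spray can, 52 mm diameter, 150 mm tall, origin at the centre of its underside. Leave alone.
- vblock: Bystander: dark steel block with a slot in its top, 60 x 45 x 38 mm, origin at the centre of its underside. Leave alone.
- spanner: Bystander: spanner 170 mm long, lying flat on the bench beyond the far end of the plate, origin at the middle of its underside. Leave alone.
There are look-alikes about, which are no part of the job. What is meant by the pin is not red, and is the smaller of those in its own colour.

How it is judged (in metres and radians):
On the way, in this order (a step that is already met when the one before it is completed fails the run):
1. the foot presses on the channel floor at the pillar end (within 40 mm of the channel's end wall) (x of foot in the frame of plate between -0.08 and -0.04 m and y of foot in the frame of plate between -0.011 and 0.011 m and z of foot in the frame of plate between 0.037 and 0.043 m and contact force between foot and anything else above 1 N), for 0.1 s.
2. the foot has dropped more than 3 mm below the channel floor, into the groove (x of foot in the frame of plate between -0.08 and 0.08 m and y of foot in the frame of plate between -0.011 and 0.011 m and z of foot in the frame of plate below 0.037 m), for 0.1 s.
At the end, for the whole second after the job is handed in: The pin stands released and at rest in the groove: its foot is in the channel and more than 7 mm below the channel floor, its collar rests on the plate's top (collar underside less than 3 mm above it), and it is upright within 7 degrees (x of foot in the frame of plate between -0.08 and 0.08 m and y of foot in the frame of plate between -0.011 and 0.011 m and z of foot in the frame of plate below 0.033 m and z of pin in the frame of plate below 0.063 m and angle between pin's own z axis and vertical below 0.12 rad and linear speed of pin below 0.02 m/s and contact force between the fingers and pin below 0.1 N); the robot touches nothing.
It fails at once if the foot is pushed against anything with more than 25 N (contact force between foot and anything else above 25 N).
It fails at once if the pin is pushed against the plate with more than 25 N (contact force between pin and plate above 25 N).
It fails at once if the foot is lowered into the channel from above, or lifted more than 4 mm off its floor, beyond the starting end (x of foot in the frame of plate between -0.035 and 0.08 m and y of foot in the frame of plate between -0.011 and 0.011 m and z of foot in the frame of plate between 0.044 and 0.056 m).
It fails at once if the can, the V-block or the spanner is moved more than 20 mm (distance of any of can, vblock, spanner from where it was at the start of the episode above 0.02 m).
It also fails if it takes over 48 s, if anything falls off the work surface, if the arm or the gripper's body presses on something with over 40 N, if the wrist force passes 120 N, or if a joint passes its speed limit or range.

## Working session

There is one attempt and no reset: what is moved stays moved. The work goes in short steps, Python scripts to look and compute and a tool call to move; the robot and the scene stay as the last step left them, time stands still between calls to the robot, and variables do not carry over. Pictures are saved under pics/ and viewed, at most 10 in all, crops included, and the job is handed in when it is done.

Besides the shell and the picture viewer there is one more tool, called by a JSON object that holds its "name" and its "arguments". move_arm: Moves the arm, as the interface text tells. Shifts and turns lie within -1 to 1; 1 stands for 40 mm of shift or 0.12 rad of turn. Its arguments: {"type":"object","properties":{"offset":{"type":"array"},"rot":{"type":"array"},"hand":{"type":"array"},"force":{"type":"number"}},"required":["offset","rot","hand"]}

```bash
mkdir -p pics; python3 - <<'E'
from station import arm, viewer
import cv2, numpy as np
s=arm.read_state(); print(s)
a=[]
for c in ("side","top"):
    im=viewer.get_image(c); a.append(im); cv2.imwrite(f"pics/{c}0.png",im)
    for th in ("pin_grip","pin","plate","channel_start","channel_end","block","can","vblock","spanner"):
        print(c,th,[(np.round(d["position"],3).tolist(),round(d["p"],2)) for d in viewer.landmark_of(th,c)])
E
```

```text
{'time_s': 0.0, 'joint_pos': array([ 6.07060784e+01,  3.02790405e+01,  8.21566222e+01, -1.33090040e-03,
        6.76889110e+01, -1.02264814e+01]), 'joint_vel': array([-0.01501328,  0.09537362, -0.06997017,  0.00777316,  0.0775755 ,
       -0.08592181]), 'tau': array([ 2.97945935e-04, -4.40044999e+01, -1.76592654e+01,  6.33595395e-02,
        5.83978929e-02, -1.59569554e-04]), 'ee_pos': array([0.20374324, 0.59000085, 0.18636961]), 'tool_rot': array([[-9.45137407e-01,  3.26671378e-01, -1.04508226e-03],
       [ 3.26672846e-01,  9.45135555e-01, -1.90669772e-03],
       [ 3.64880834e-04, -2.14349133e-03, -9.99997636e-01]]), 'ft_force': array([ 0.06424529, -0.04911761,  0.71578615]), 'torque': array([0.00168999, 0.05297865, 0.05492779]), 'finger_force': 0.0, 'finger_gap': 0.08678654809374396}
side pin_grip [([0.506, -0.396, 0.113], 0.95), ([0.386, -0.29, 0.076], 0.92), ([0.49, -0.301, 0.09], 0.9)]
side pin [([0.389, -0.291, 0.031], 0.8), ([0.5, -0.398, 0.047], 0.71), ([0.484, -0.301, 0.046], 0.7), ([0.534, 0.079, 0.038], 0.23)]
side plate [([0.549, 0.132, -0.002], 0.69)]
side channel_star
[... 200 characters left out ...]
vblock [([0.652, -0.387, -0.002], 0.65), ([0.535, 0.08, 0.036], 0.6), ([0.482, -0.301, 0.047], 0.31)]
side spanner [([0.487, 0.367, 0.001], 0.67)]
top pin_grip [([0.501, -0.398, 0.111], 0.65), ([0.383, -0.3, 0.076], 0.63), ([0.486, -0.303, 0.089], 0.48), ([0.486, -0.301, 0.047], 0.29)]
top pin [([0.484, -0.302, 0.047], 0.63), ([0.505, -0.396, 0.047], 0.61), ([0.385, -0.292, 0.032], 0.47)]
top plate [([0.554, 0.138, 0.003], 0.92)]
top channel_start [([0.533, 0.08, 0.039], 0.96)]
top channel_end [([0.572, 0.213, 0.039], 0.7)]
top block [([0.488, -0.303, 0.003], 0.78)]
top can [([0.725, -0.19, 0.002], 0.85)]
top vblock [([0.659, -0.382, 0.004], 0.66)]
top spanner [([0.488, 0.37, -0.005], 0.87)]
```

View pics/top0.png

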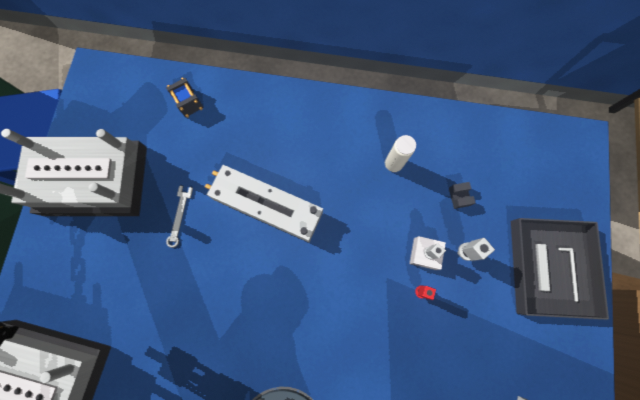

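View pics/side0.png

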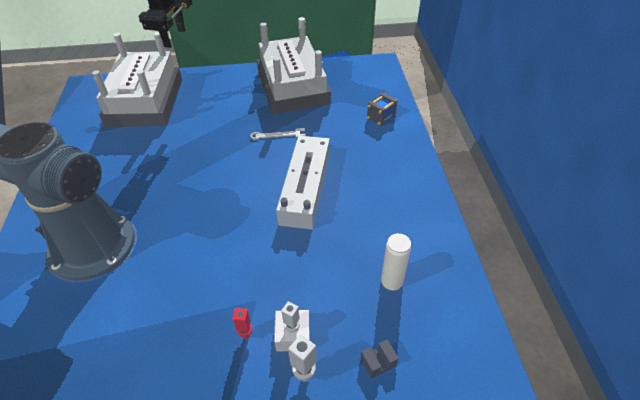

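The pin is the small steel one standing in the block, at about (430,250) in the top view. The red one at (425,292) and the larger grey one at (478,248) are look-alikes. The plate's dark channel runs from about (292,212) to (235,188), with the pillars at (305,230) and (315,210). I'll go over the plate first for a close look, then to the pin.

```bash
cat > h.py <<'E'
import numpy as np, cv2, json, time
from station import arm, viewer
from scipy.spatial.transform import Rotation as Ro
def plan(pos, phi, way, hand=1):
    """phi: yaw of tool y (deg), tool down. way: [(pos,phi,nrows)]"""
    off=[];rot=[]
    pos=np.array(pos,float)
    for p,f,n in way:
        d=(np.array(p)-pos)/n; dr=-np.radians(f-phi)/n
        for i in range(n):
            a=np.radians(phi+(f-phi)*i/n)
            y=np.array([np.cos(a),np.sin(a),0]); z=np.array([0,0,-1]); x=np.cross(y,z)
            off.append([round(float(d@v)/.04,2) for v in (x,y,z)]); rot.append([0,0,round(dr/.12,2)])
        pos=np.array(p,float); phi=f
    print(len(off)); print(json.dumps({"offset":off,"rot":rot,"hand":[hand]*len(off)}))
def phi(s): y=s["tool_rot"][:,1]; return np.degrees(np.arctan2(y[1],y[0]))
def wray(px,s):
    c=viewer.camera_params("wrist"); M=np.array(c["mount"])
    u=(px[0]-c["cx"])/c["fx"]; v=(px[1]-c["cy"])/c["fy"]; r=np.hypot(u,v)
    d=np.array([np.sin(r)*u/r,np.sin(r)*v/r,np.cos(r)])
    R=np.array(s["tool_rot"]); return np.array(s["ee_pos"])+R@M[:3,3], R@M[:3,:3]@d
def onz(px,s,z):
    o,d=wray(px,s); return o+d*(z-o[2])/d[2]
E
python3 - <<'E'
from h import *
s=arm.read_state(); print(viewer.camera_params("wrist"))
plan(s["ee_pos"],phi(s),[([.40,.37,.25],71,8),([.52,.135,.25],71,7)])
E
```

```text
{'fx': 309.70691628693146, 'fy': 309.70691628693146, 'cx': 322.7444969737874, 'cy': 202.01546345718802, 'mount': array([[ 6.53293817e-04, -9.64100714e-01, -2.65536036e-01,
         7.22465033e-02],
       [ 9.99999286e-01,  8.95443742e-04, -7.90870436e-04,
        -8.14610831e-04],
       [ 1.00025133e-03, -2.65535329e-01,  9.64100611e-01,
        -1.97235863e-01],
       [ 0.00000000e+00,  0.00000000e+00,  0.00000000e+00,
         1.00000000e+00]])}
15
{"offset": [[-0.8, -0.45, -0.2], [-0.8, -0.45, -0.2], [-0.8, -0.45, -0.2], [-0.8, -0.45, -0.2], [-0.8, -0.45, -0.2], [-0.8, -0.45, -0.2], [-0.8, -0.45, -0.2], [-0.8, -0.45, -0.2], [-0.68, -0.65, 0.0], [-0.68, -0.65, 0.0], [-0.68, -0.65, 0.0], [-0.68, -0.65, 0.0], [-0.68, -0.65, 0.0], [-0.68, -0.65, 0.0], [-0.68, -0.65, 0.0]], "rot": [[0, 0, -0.0], [0, 0, -0.0], [0, 0, -0.0], [0, 0, -0.0], [0, 0, -0.0], [0, 0, -0.0], [0, 0, -0.0], [0, 0, -0.0], [0, 0, -0.0], [0, 0, -0.0], [0, 0, -0.0], [0, 0, -0.0], [0, 0, -0.0], [0, 0, -0.0], [0, 0, -0.0]], "hand": [1, 1, 1, 1, 1, 1, 1, 1, 1, 1, 1, 1, 1, 1, 1]}
```

{"name": "move_arm", "arguments": {"offset": [[-0.8,-0.45,-0.2],[-0.8,-0.45,-0.2],[-0.8,-0.45,-0.2],[-0.8,-0.45,-0.2],[-0.8,-0.45,-0.2],[-0.8,-0.45,-0.2],[-0.8,-0.45,-0.2],[-0.8,-0.45,-0.2],[-0.68,-0.65,0],[-0.68,-0.65,0],[-0.68,-0.65,0],[-0.68,-0.65,0],[-0.68,-0.65,0],[-0.68,-0.65,0],[-0.68,-0.65,0],[0,0,0],[0,0,0]], "rot": [[0,0,0],[0,0,0],[0,0,0],[0,0,0],[0,0,0],[0,0,0],[0,0,0],[0,0,0],[0,0,0],[0,0,0],[0,0,0],[0,0,0],[0,0,0],[0,0,0],[0,0,0],[0,0,0],[0,0,0]], "hand": [1,1,1,1,1,1,1,1,1,1,1,1,1,1,1,1,1]}}

```text
time_s: 2.7
ee_pos: [0.5196, 0.1362, 0.2512]
tool_rot: [[-0.944, 0.329, -0.001], [0.329, 0.944, 0.001], [0.001, 0.0, -1.0]]
ft_force: [-0.9, -1.2, -0.1]
finger_gap: 0.0872
finger_force: 0.0
```

```bash
python3 - <<'E'
from h import *
s=arm.read_state(); im=viewer.get_image("wrist"); cv2.imwrite("pics/w1.png",im)
json.dump({k:np.array(v).tolist() for k,v in s.items()},open("s1.json","w"))
print(s["ee_pos"],phi(s),s["time_s"],s["ft_force"])
for th in ("channel_start","channel_end","plate"): print(th,[(np.round(d["position"],4).tolist(),round(d["p"],2)) for d in viewer.landmark_of(th,"wrist")])
plan(s["ee_pos"],phi(s),[([.53,-.1,.25],35,8),([.505,-.302,.24],-10,8)])
E
```

```text
[0.51959656 0.13618091 0.25123266] 70.80547182542627 2.7 [-0.92684667 -1.15622044 -0.1023314 ]
channel_start [([0.5353, 0.0792, 0.0395], 0.69)]
channel_end [([0.5751, 0.2112, 0.0369], 0.71)]
plate [([0.5515, 0.1371, -0.0002], 0.86)]
16
{"offset": [[-0.27, -0.69, 0.0], [-0.33, -0.66, 0.0], [-0.38, -0.64, 0.0], [-0.43, -0.6, 0.0], [-0.47, -0.57, 0.0], [-0.51, -0.53, 0.0], [-0.55, -0.49, 0.0], [-0.59, -0.44, 0.0], [-0.47, -0.43, 0.03], [-0.51, -0.38, 0.03], [-0.55, -0.33, 0.03], [-0.58, -0.27, 0.03], [-0.6, -0.21, 0.03], [-0.62, -0.15, 0.03], [-0.63, -0.09, 0.03], [-0.64, -0.03, 0.03]], "rot": [[0, 0, 0.65], [0, 0, 0.65], [0, 0, 0.65], [0, 0, 0.65], [0, 0, 0.65], [0, 0, 0.65], [0, 0, 0.65], [0, 0, 0.65], [0, 0, 0.82], [0, 0, 0.82], [0, 0, 0.82], [0, 0, 0.82], [0, 0, 0.82], [0, 0, 0.82], [0, 0, 0.82], [0, 0, 0.82]], "hand": [1, 1, 1, 1, 1, 1, 1, 1, 1, 1, 1, 1, 1, 1, 1, 1]}
```

View pics/w1.png

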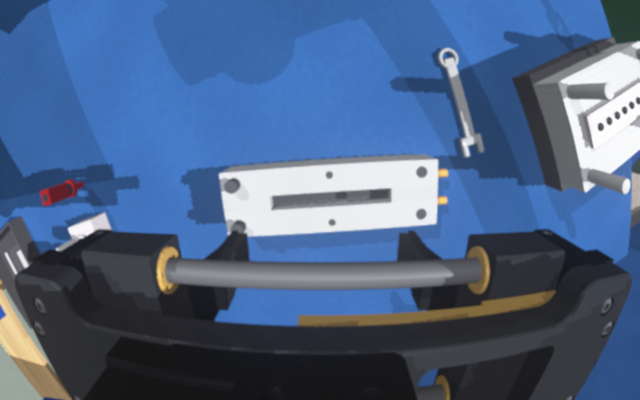

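The wrist picture shows the plate with its pillars at (232,186) and (238,228). The dark channel runs from (272,202) to (391,195).

{"name": "move_arm", "arguments": {"offset": [[-0.27,-0.69,0.0],[-0.33,-0.66,0.0],[-0.38,-0.64,0.0],[-0.43,-0.6,0.0],[-0.47,-0.57,0.0],[-0.51,-0.53,0.0],[-0.55,-0.49,0.0],[-0.59,-0.44,0.0],[-0.47,-0.43,0.03],[-0.51,-0.38,0.03],[-0.55,-0.33,0.03],[-0.58,-0.27,0.03],[-0.6,-0.21,0.03],[-0.62,-0.15,0.03],[-0.63,-0.09,0.03],[-0.64,-0.03,0.03],[0,0,0],[0,0,0]], "rot": [[0,0,0.65],[0,0,0.65],[0,0,0.65],[0,0,0.65],[0,0,0.65],[0,0,0.65],[0,0,0.65],[0,0,0.65],[0,0,0.82],[0,0,0.82],[0,0,0.82],[0,0,0.82],[0,0,0.82],[0,0,0.82],[0,0,0.82],[0,0,0.82],[0,0,0],[0,0,0]], "hand": [1,1,1,1,1,1,1,1,1,1,1,1,1,1,1,1,1,1]}}

```text
time_s: 4.7
ee_pos: [0.5062, -0.301, 0.2415]
tool_rot: [[0.171, 0.985, -0.0], [0.985, -0.171, 0.001], [0.001, -0.001, -1.0]]
ft_force: [0.5, 0.6, 0.1]
finger_gap: 0.0873
finger_force: 0.0
```

```bash
python3 - <<'E'
from h import *
# plate channel from w1
s=json.load(open("s1.json")); im=cv2.imread("pics/w1.png"); g=cv2.cvtColor(im,cv2.COLOR_BGR2GRAY)
m=((g<150)).astype(np.uint8); sub=np.zeros_like(m); sub[184:215,255:405]=m[184:215,255:405]
n,l,st,_=cv2.connectedComponentsWithStats(sub); k=1+np.argmax(st[1:,4]); print(st[k])
cs,_=cv2.findContours((l==k).astype(np.uint8),cv2.RETR_EXTERNAL,cv2.CHAIN_APPROX_NONE)
P=np.array([onz(p[0],s,.06)[:2] for p in cs[0]],np.float32)
r=cv2.minAreaRect(P*1000); print("channel rect mm",r, cv2.boxPoints(r).round(1).tolist())
s=arm.read_state(); im=viewer.get_image("wrist"); cv2.imwrite("pics/w2.png",im)
json.dump({k:np.array(v).tolist() for k,v in s.items()},open("s2.json","w"))
print(s["ee_pos"],phi(s),s["time_s"],s["ft_force"])
for th in ("pin_grip","pin","block"): print(th,[(np.round(d["position"],4).tolist(),round(d["p"],2)) for d in viewer.landmark_of(th,"wrist")])
E
```

```text
[ 272  189  119   20 1521]
channel rect mm ((552.0103149414062, 136.24029541015625), (156.3448944091797, 17.598552703857422), 74.7774658203125) [[523.0, 63.099998474121094], [540.0, 58.5], [581.0, 209.39999389648438], [564.0, 214.0]]
[ 0.50622664 -0.3009821   0.24153653] -9.838099279775989 4.7 [0.54031415 0.59656011 0.08712915]
pin_grip [([0.4874, -0.3024, 0.0936], 0.86), ([0.5032, -0.4006, 0.1171], 0.76), ([0.386, -0.2963, 0.0777], 0.62)]
pin [([0.4867, -0.3018, 0.0455], 0.86), ([0.3834, -0.2911, 0.0313], 0.7), ([0.5052, -0.3992, 0.0394], 0.6)]
block [([0.4897, -0.3016, 0.0009], 0.61)]
```

View pics/w2.png

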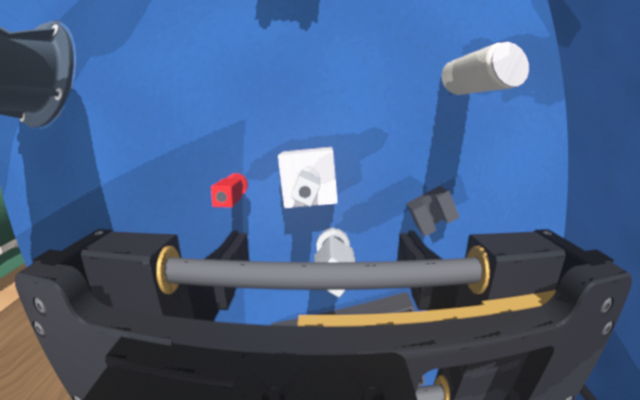

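The view shows the block at (308,178) with the pin leaning out of it by perspective, its top at about (305,190). The big grey look-alike is at (335,260), the red one at (228,190). Zooming in for the pin's yaw.

```bash
python3 - <<'E'
from h import *
im=cv2.imread("pics/w2.png")
cv2.imwrite("pics/w2c.png",cv2.resize(im[140:220,265:350],None,fx=7,fy=7,interpolation=cv2.INTER_CUBIC))
E
```

```text
(no output)
```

View pics/w2c.png

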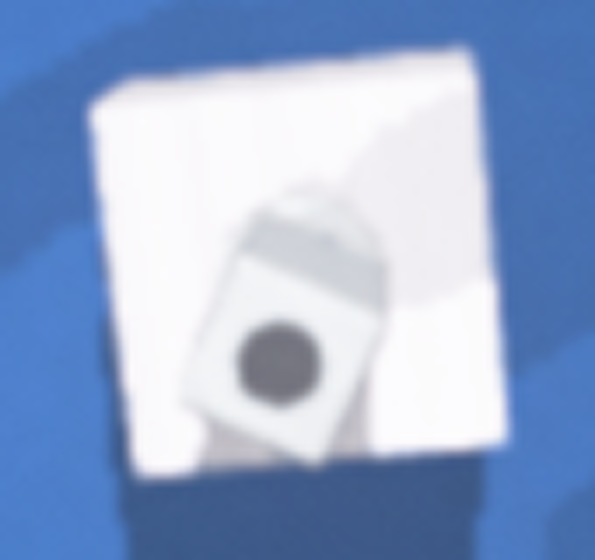

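The crop shows the pin's square top with corners at about (243,250), (385,312), (318,465) and (185,402). It is turned relative to the block.

```bash
python3 - <<'E'
from h import *
s=json.load(open("s2.json"))
C=[onz((265+(x+.5)/7-.5,140+(y+.5)/7-.5),s,.115)[:2] for x,y in [(243,250),(385,312),(318,465),(185,402)]]
C=np.array(C); print(C.round(4),C.mean(0))
for i in range(4):
    d=C[(i+1)%4]-C[i]; print(np.linalg.norm(d),np.degrees(np.arctan2(d[1],d[0])))
E
```

```text
[[ 0.4837 -0.2851]
 [ 0.5033 -0.2983]
 [ 0.4889 -0.3205]
 [ 0.4704 -0.307 ]] [ 0.48658668 -0.30271841]
0.023642474956694057 -33.9741435692731
0.026481794039792957 -123.13403652922692
0.022887314116616774 143.91695613140357
0.02566290078485327 58.61422530404918
```

```bash
python3 - <<'E'
from h import *
s=arm.read_state()
plan(s["ee_pos"],phi(s),[([.487,-.3025,.16],-34.5,5),([.487,-.3025,.076],-34.5,5)],.3)
E
```

```text
10
{"offset": [[-0.03, -0.09, 0.41], [-0.03, -0.09, 0.41], [-0.04, -0.09, 0.41], [-0.05, -0.08, 0.41], [-0.06, -0.08, 0.41], [0.0, 0.0, 0.42], [0.0, 0.0, 0.42], [0.0, 0.0, 0.42], [0.0, 0.0, 0.42], [0.0, 0.0, 0.42]], "rot": [[0, 0, 0.72], [0, 0, 0.72], [0, 0, 0.72], [0, 0, 0.72], [0, 0, 0.72], [0, 0, -0.0], [0, 0, -0.0], [0, 0, -0.0], [0, 0, -0.0], [0, 0, -0.0]], "hand": [0.3, 0.3, 0.3, 0.3, 0.3, 0.3, 0.3, 0.3, 0.3, 0.3]}
```

{"name": "move_arm", "arguments": {"offset": [[-0.03,-0.09,0.41],[-0.03,-0.09,0.41],[-0.04,-0.09,0.41],[-0.05,-0.08,0.41],[-0.06,-0.08,0.41],[0.0,0.0,0.42],[0.0,0.0,0.42],[0.0,0.0,0.42],[0.0,0.0,0.42],[0.0,0.0,0.42],[0,0,0],[0,0,0]], "rot": [[0,0,0.72],[0,0,0.72],[0,0,0.72],[0,0,0.72],[0,0,0.72],[0,0,0],[0,0,0],[0,0,0],[0,0,0],[0,0,0],[0,0,0],[0,0,0]], "hand": [0.3,0.3,0.3,0.3,0.3,0.3,0.3,0.3,0.3,0.3,0.3,0.3]}}

```text
time_s: 6.1
ee_pos: [0.4873, -0.3035, 0.076]
tool_rot: [[0.568, 0.823, -0.0], [0.823, -0.568, 0.0], [0.0, -0.0, -1.0]]
ft_force: [1.2, 0.1, 0.5]
finger_gap: 0.0567
finger_force: 0.0
```

{"name": "move_arm", "arguments": {"offset": [[0,0,0],[0,0,0],[0,0,0],[0,0,0],[0,0,0],[0,0,0],[0,0,0],[0,0,0]], "rot": [[0,0,0],[0,0,0],[0,0,0],[0,0,0],[0,0,0],[0,0,0],[0,0,0],[0,0,0]], "hand": [-1,-1,-1,-1,-1,-1,-1,-1], "force": 50}}

```text
time_s: 6.9
ee_pos: [0.4869, -0.3041, 0.076]
tool_rot: [[0.569, 0.822, -0.0], [0.822, -0.569, -0.0], [-0.0, -0.0, -1.0]]
ft_force: [-0.9, 1.2, 3.2]
finger_gap: 0.0247
finger_force: 50.0
```

```bash
python3 - <<'E'
from h import *
s=arm.read_state()
plan(s["ee_pos"],phi(s),[([.487,-.304,.2],-34.6,5),([.537,.081,.18],74.8,18)],-1)
E
```

```text
23
{"offset": [[0.0, 0.0, -0.62], [0.0, 0.0, -0.62], [0.0, 0.0, -0.62], [0.0, 0.0, -0.62], [0.0, 0.0, -0.62], [0.48, -0.25, 0.03], [0.5, -0.19, 0.03], [0.52, -0.14, 0.03], [0.53, -0.08, 0.03], [0.54, -0.03, 0.03], [0.54, 0.03, 0.03], [0.53, 0.09, 0.03], [0.52, 0.14, 0.03], [0.5, 0.2, 0.03], [0.48, 0.25, 0.03], [0.45, 0.3, 0.03], [0.42, 0.34, 0.03], [0.38, 0.39, 0.03], [0.33, 0.42, 0.03], [0.29, 0.46, 0.03], [0.24, 0.48, 0.03], [0.18, 0.51, 0.03], [0.13, 0.52, 0.03]], "rot": [[0, 0, -0.0], [0, 0, -0.0], [0, 0, -0.0], [0, 0, -0.0], [0, 0, -0.0], [0, 0, -0.88], [0, 0, -0.88], [0, 0, -0.88], [0, 0, -0.88], [0, 0, -0.88], [0, 0, -0.88], [0, 0, -0.88], [0, 0, -0.88], [0, 0, -0.88], [0, 0, -0.88], [0, 0, -0.88], [0, 0, -0.88], [0, 0, -0.88], [0, 0, -0.88], [0, 0, -0.88], [0, 0, -0.88], [0, 0, -0.88], [0, 0, -0.88]], "hand": [-1, -1, -1, -1, -1, -1, -1, -1, -1, -1, -1, -1, -1, -1, -1, -1, -1, -1, -1, -1, -1, -1, -1]}
```

{"name": "move_arm", "arguments": {"offset": [[0.0,0.0,-0.31],[0.0,0.0,-0.62],[0.0,0.0,-0.62],[0.0,0.0,-0.62],[0.0,0.0,-0.62],[0.0,0.0,-0.31],[0,0,0]], "rot": [[0,0,0],[0,0,0],[0,0,0],[0,0,0],[0,0,0],[0,0,0],[0,0,0]], "hand": [-1,-1,-1,-1,-1,-1,-1]}}

```text
time_s: 7.6
ee_pos: [0.488, -0.3049, 0.2016]
tool_rot: [[0.569, 0.822, 0.003], [0.822, -0.569, -0.003], [-0.001, 0.004, -1.0]]
ft_force: [1.0, -0.6, -3.1]
finger_gap: 0.0246
finger_force: 50.0
```

{"name": "move_arm", "arguments": {"offset": [[0.48,-0.25,0.03],[0.5,-0.19,0.03],[0.52,-0.14,0.03],[0.53,-0.08,0.03],[0.54,-0.03,0.03],[0.54,0.03,0.03],[0.53,0.09,0.03],[0.52,0.14,0.03],[0.5,0.2,0.03],[0.48,0.25,0.03],[0.45,0.3,0.03],[0.42,0.34,0.03],[0.38,0.39,0.03],[0.33,0.42,0.03],[0.29,0.46,0.03],[0.24,0.48,0.03],[0.18,0.51,0.03],[0.13,0.52,0.03],[0,0,0],[0,0,0]], "rot": [[0,0,-0.88],[0,0,-0.88],[0,0,-0.88],[0,0,-0.88],[0,0,-0.88],[0,0,-0.88],[0,0,-0.88],[0,0,-0.88],[0,0,-0.88],[0,0,-0.88],[0,0,-0.88],[0,0,-0.88],[0,0,-0.88],[0,0,-0.88],[0,0,-0.88],[0,0,-0.88],[0,0,-0.88],[0,0,-0.88],[0,0,0],[0,0,0]], "hand": [-1,-1,-1,-1,-1,-1,-1,-1,-1,-1,-1,-1,-1,-1,-1,-1,-1,-1,-1,-1]}}

```text
time_s: 9.6
ee_pos: [0.5378, 0.0808, 0.1767]
tool_rot: [[-0.962, 0.272, -0.003], [0.272, 0.962, -0.0], [0.003, -0.001, -1.0]]
ft_force: [-1.9, 0.7, -3.3]
finger_gap: 0.0249
finger_force: 50.0
```

```bash
python3 - <<'E'
from h import *
s=arm.read_state(); print(s["ee_pos"],phi(s),s["time_s"],s["ft_force"],s["torque"])
json.dump({k:np.array(v).tolist() for k,v in s.items()},open("s3.json","w"))
im=viewer.get_image("wrist"); cv2.imwrite("pics/w3.png",im)
for c in ("wrist","side","top"):
  if c!="wrist": cv2.imwrite(f"pics/{c}3.png",viewer.get_image(c))
  for th in ("foot","pin","pin_grip","channel_start","channel_end","plate"): print(c,th,[(np.round(d["position"],4).tolist(),round(d["p"],2)) for d in viewer.landmark_of(th,c)])
print(arm.read_state()["time_s"])
E
```

```text
[0.53780598 0.08080063 0.17674521] 74.2414871472387 9.6 [-1.93672979  0.70182228 -3.32881288] [-0.0130291  -0.00710676 -0.02059512]
wrist foot [([0.503, -0.3964, 0.0019], 0.57), ([0.3819, -0.2934, -0.0022], 0.37)]
wrist pin [([0.5348, 0.08, 0.1429], 0.9), ([0.3839, -0.2942, 0.0308], 0.75), ([0.5061, -0.3984, 0.0399], 0.65)]
wrist pin_grip [([0.5009, -0.3984, 0.1126], 0.83), ([0.538, 0.0825, 0.1938], 0.78), ([0.3877, -0.2949, 0.0779], 0.64)]
wrist channel_start [([0.5345, 0.0828, 0.0356], 0.77)]
wrist channel_end [([0.5736, 0.2138, 0.0397], 0.83)]
wrist plate [([0.5539, 0.1371, -0.0036], 0.65)]
side foot [([0.5404, 0.079, 0.1157], 0.6)]
side pin [([0.503, -0.3959, 0.0439], 0.76), ([0.5357, 0.0795, 0.1486], 0.62), ([0.3862, -0.2958, 0.0293], 0.58), ([0.572, 0.2155, 0.0404], 0.55)]
side pin_grip [([0.5035, -0.3953, 0.1097], 0.65), ([0.3849, -0.2894, 0.0784], 0.58), ([0.5413, 0.0806, 0.1888], 0.49)]
side channel_start [([0.5331, 0.0764, 0.0394], 0.77)]
side channel_end [([0.5687, 0.2126, 0.0466], 0.69)]
side plate [([0.5475, 0.1325, -0.0004], 0.92)]
top foot []
top pin [([0.5011, -0.3944, 0.0436], 0.66), ([0.3864, -0.2927, 0.0296], 0.47)]
top pin_grip [([0.3815, -0.2954, 0.0742], 0.81), ([0.4958, -0.3937, 0.1134], 0.73)]
top channel_start [([0.5338, 0.081, 0.0363], 0.82)]
top channel_end [([0.5729, 0.2127, 0.0413], 0.63)]
top plate [([0.5527, 0.1375, 0.0033], 0.87)]
10.65
```

View pics/w3.png

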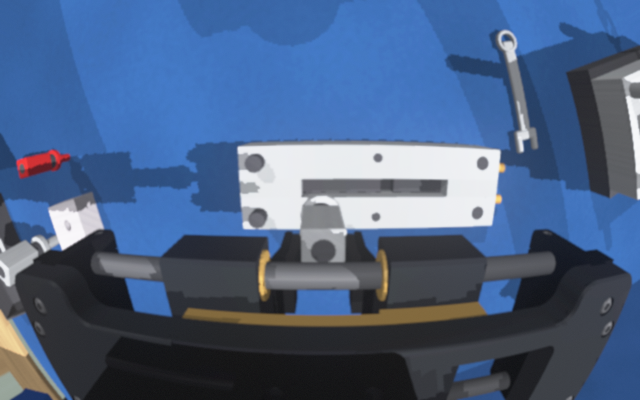

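The pin hangs between the fingers at (322,225), with its collar just hiding the lower channel edge. The channel runs from (302,187) to (447,187), and a darker band shows at about (392,187). Zooming in on the plate for its lateral position.

```bash
python3 - <<'E'
from h import *
im=cv2.imread("pics/w3.png")
cv2.imwrite("pics/w3c.png",cv2.resize(im[135:235,290:510],None,fx=3.6,fy=3.6,interpolation=cv2.INTER_CUBIC))
for n in (1,3):
    s=json.load(open(f"s{n}.json")); g=cv2.cvtColor(cv2.imread(f"pics/w{n}.png"),cv2.COLOR_BGR2GRAY)
    for c in ((300,315,350,365) if n==1 else (360,390,410,430)): print(n,c,g[ (155 if n==1 else 138):(240 if n==1 else 234),c].tolist())
E
```

```text
1 300 [113, 115, 115, 113, 108, 107, 120, 130, 131, 133, 144, 180, 223, 234, 237, 237, 236, 236, 237, 236, 236, 236, 237, 236, 236, 236, 236, 236, 236, 236, 236, 236, 236, 236, 236, 236, 235, 230, 201, 146, 107, 101, 103, 102, 102, 103, 104, 107, 111, 117, 127, 135, 153, 196, 230, 236, 236, 236, 236, 236, 236, 236, 236, 236, 235, 236, 236, 235, 236, 236, 236, 236, 235, 235, 236, 236, 236, 229, 196, 147, 115, 106, 106, 105, 105]
1 315 [116, 115, 113, 108, 112, 126, 131, 132, 132, 146, 189, 229, 238, 238, 237, 237, 237, 237, 237, 237, 237, 237, 237, 238, 237, 238, 238, 237, 237, 238, 237, 237, 237, 238, 238, 238, 234, 208, 147, 107, 102, 103, 105, 103, 104, 105, 108, 108, 115, 129, 134, 155, 198, 228, 235, 237, 237, 236, 237, 237, 237, 236, 237, 237, 237, 236, 237, 237, 237, 236, 237, 237, 237, 237, 237, 236, 229, 200, 152, 116, 105, 104, 104, 104, 104]
1 350 [115, 110, 116, 129, 133, 134, 135, 156, 200, 230, 237, 238, 238, 238, 238, 238, 238, 238, 238, 238, 238, 238, 238, 238, 238, 238, 238, 237, 237, 237, 237, 237, 238, 238, 230, 192, 138, 109, 101, 102, 102, 104, 107, 110, 108, 106,
[... 1848 characters left out ...]
, 114, 112, 110, 116, 128, 135, 146, 173, 213, 233, 237, 237, 237, 237, 237, 237, 236, 236, 237, 237, 237, 237, 236, 237, 237, 237, 237, 237, 237, 237, 237, 237, 236, 237, 237, 237, 237, 233, 208, 155, 114, 104, 103, 103, 102]
3 430 [118, 117, 111, 97, 101, 120, 131, 155, 201, 232, 238, 238, 237, 238, 238, 238, 237, 238, 238, 238, 238, 238, 238, 238, 238, 238, 238, 238, 238, 238, 238, 238, 238, 238, 238, 239, 238, 238, 238, 238, 224, 157, 95, 77, 77, 78, 77, 77, 78, 77, 78, 78, 82, 89, 104, 124, 135, 144, 172, 212, 233, 238, 238, 238, 238, 238, 238, 238, 238, 238, 238, 238, 238, 238, 238, 238, 238, 238, 238, 238, 238, 238, 238, 238, 237, 238, 238, 238, 229, 183, 128, 105, 104, 104, 105, 104]
```

View pics/w3c.png

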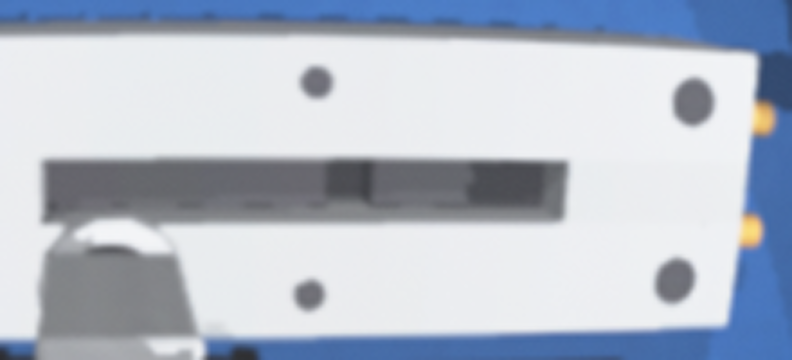

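The crop shows the channel from x=42 to 567, with its far wall as a lighter strip below. There are dark bands at 327–372 and 470–545; one may be the groove, or both may be shadow. Next I compute the centre line from subpixel edges.

```bash
python3 - <<'E'
from h import *
for n,r0,r1,cols in ((1,155,245,range(280,385,5)),(3,138,236,range(360,440,4))):
    s=json.load(open(f"s{n}.json")); g=cv2.cvtColor(cv2.imread(f"pics/w{n}.png"),cv2.COLOR_BGR2GRAY).astype(float)
    E=[[],[],[],[]]
    for c in cols:
        v=g[r0:r1,c]-185; k=[i+v[i]/(v[i]-v[i+1]) for i in range(len(v)-1) if v[i]*v[i+1]<0]
        if len(k)==4:
            for j in range(4): E[j].append(onz((c,r0+k[j]),s,.06)[:2])
    E=[np.array(e) for e in E]; d=np.array([np.cos(np.radians(74.8)),np.sin(np.radians(74.8))]); nn=np.array([d[1],-d[0]])
    for e in E:
        p=e@nn-np.array([.552,.1362])@nn; q=(e-[.552,.1362])@d; f=np.polyfit(q,p,1); print(n,len(e),"lat mm at 0",round(f[1]*1e3,2),"slope deg",round(-np.degrees(f[0]),2))
    if n==3:
        v=g[187]-0
        for c in (301.7,447.5,290+327/3.6,290+372/3.6,290+470/3.6,290+545/3.6):
            for z in (.06,.04):
                print(c,z,"plate x mm",round(float((onz((c,183),s,z)[:2]-[.552,.1362])@d)*1e3,1))
E
```

```text
1 18 lat mm at 0 -46.05 slope deg -0.07
1 18 lat mm at 0 -10.5 slope deg -0.15
1 18 lat mm at 0 8.86 slope deg -0.06
1 18 lat mm at 0 43.82 slope deg -0.02
3 17 lat mm at 0 -45.81 slope deg 0.05
3 17 lat mm at 0 -10.56 slope deg -0.16
3 17 lat mm at 0 9.05 slope deg -0.11
3 17 lat mm at 0 44.44 slope deg -0.25
301.7 0.06 plate x mm -80.2
301.7 0.04 plate x mm -81.7
447.5 0.06 plate x mm 78.0
447.5 0.04 plate x mm 86.6
380.8333333333333 0.06 plate x mm 2.5
380.8333333333333 0.04 plate x mm 6.3
393.3333333333333 0.06 plate x mm 16.0
393.3333333333333 0.04 plate x mm 20.6
420.55555555555554 0.06 plate x mm 46.3
420.55555555555554 0.04 plate x mm 52.9
441.3888888888889 0.06 plate x mm 70.7
441.3888888888889 0.04 plate x mm 78.8
```

```bash
python3 - <<'E'
from h import *
C=np.array([.5505,.1356]); a=np.radians(74.6); d=np.array([np.cos(a),np.sin(a)]); nn=np.array([d[1],-d[0]])
s3=json.load(open("s3.json"))
R=np.array(s3["tool_rot"]); p=onz((322,251),s3,s3["ee_pos"][2]+.039); print("pin top in tool mm",(R.T@(p-s3["ee_pos"])*1e3).round(1))
f=np.array(s3["ee_pos"])[:2]; print("TCP plate x,lat mm",(f-C)@d*1e3,(f-C)@nn*1e3)
# floor brightness along centre line, lateral -4..0 mm
def prof(name,proj):
    g=cv2.cvtColor(cv2.imread(name),cv2.COLOR_BGR2GRAY).astype(np.float32); out=[]
    for x in range(-76,80,4):
        P=C+d*x/1e3+nn*(-.001); u=proj(np.r_[P,.04]); out.append(int(cv2.remap(g,np.float32([[u[0]]]),np.float32([[u[1]]]),cv2.INTER_LINEAR)[0,0]))
    print(name,out)
def wproj(s):
    c=viewer.camera_params("wrist"); M=np.array(c["mount"]); R=np.array(s["tool_rot"])
    def f(X):
        q=M[:3,:3].T@(R.T@(X-np.array(s["ee_pos"]))-M[:3,3]); r=np.hypot(q[0],q[1]); t=np.arctan2(r,q[2]); return c["cx"]+c["fx"]*t*q[0]/r,c["cy"]+c["fy"]*t*q[1]/r
    return f
def pproj(n):
    c=viewer.camera_params(n)
    def f(X):
        q=np.array(c["R"])@X+np.array(c["t"]).ravel(); return c["cx"]+c["fx"]*q[0]/q[2],c["cy"]+c["fy"]*q[1]/q[2]
    return f
print(list(range(-76,80,4)))
prof("pics/w1.png",wproj(json.load(open("s1.json")))); prof("pics/w3.png",wproj(s3))
prof("pics/top0.png",pproj("top")); prof("pics/side0.png",pproj("side")); prof("pics/side3.png",pproj("side"))
plan(s3["ee_pos"],phi(s3),[(np.r_[C-d*.057,.108],74.6,6)],-1)
E
```

```text
pin top in tool mm [  0.3  -1.4 -39. ]
TCP plate x,lat mm -56.20278970370228 2.3140648026639017
[-76, -72, -68, -64, -60, -56, -52, -48, -44, -40, -36, -32, -28, -24, -20, -16, -12, -8, -4, 0, 4, 8, 12, 16, 20, 24, 28, 32, 36, 40, 44, 48, 52, 56, 60, 64, 68, 72, 76]
pics/w1.png [103, 101, 102, 105, 105, 105, 103, 102, 103, 103, 103, 104, 103, 104, 104, 104, 104, 104, 105, 106, 103, 82, 77, 76, 83, 104, 103, 103, 102, 104, 105, 105, 101, 78, 76, 79, 79, 80, 80]
pics/w3.png [101, 102, 102, 102, 101, 103, 103, 103, 103, 103, 103, 103, 103, 103, 103, 103, 103, 104, 104, 104, 104, 79, 77, 76, 71, 101, 101, 103, 102, 102, 102, 103, 101, 78, 77, 77, 77, 77, 76]
pics/top0.png [105, 77, 78, 77, 77, 77, 77, 77, 77, 77, 77, 77, 77, 78, 78, 79, 78, 78, 78, 77, 71, 54, 51, 47, 56, 75, 77, 77, 77, 77, 77, 76, 74, 54, 48, 48, 48, 47, 51]
pics/side0.png [227, 229, 229, 219, 159, 101, 99, 101, 102, 102, 101, 101, 103, 101, 101, 103, 104, 104, 102, 103, 102, 88, 72, 71, 77, 90, 101, 102, 101, 102, 103, 102, 101, 90, 72, 72, 71, 70, 74]
pics/side3.png [230, 230, 232, 222, 161, 103, 101, 103, 104, 102, 102, 101, 105, 103, 102, 104, 104, 105, 104, 104, 102, 89, 72, 71, 78, 92, 104, 104, 102, 101, 100, 102, 101, 88, 71, 67, 70, 66, 73]Traceback (most recent call last):
  File "<stdin>", line 25, in <module>
  File "h.py", line 16, in phi
    def phi(s): y=s["tool_rot"][:,1]; return np.degrees(np.arctan2(y[1],y[0]))
                  ~~~~~~~~~~~~~^^^^^
TypeError: list indices must be integers or slices, not tuple
```

```bash
python3 - <<'E'
from h import *
C=np.array([.5505,.1356]); a=np.radians(74.6); d=np.array([np.cos(a),np.sin(a)])
s=arm.read_state(); print(s["ee_pos"],phi(s))
plan(s["ee_pos"],phi(s),[(np.r_[C-d*.057,.13],74.6,4),(np.r_[C-d*.057,.111],74.6,4)],-1)
E
```

```text
[0.53893875 0.08066306 0.17817391] 74.23787229152238
8
{"offset": [[0.02, -0.01, 0.3], [0.02, -0.01, 0.3], [0.02, -0.01, 0.3], [0.02, -0.01, 0.3], [0.0, 0.0, 0.12], [0.0, 0.0, 0.12], [0.0, 0.0, 0.12], [0.0, 0.0, 0.12]], "rot": [[0, 0, -0.01], [0, 0, -0.01], [0, 0, -0.01], [0, 0, -0.01], [0, 0, -0.0], [0, 0, -0.0], [0, 0, -0.0], [0, 0, -0.0]], "hand": [-1, -1, -1, -1, -1, -1, -1, -1]}
```

{"name": "move_arm", "arguments": {"offset": [[0.02,-0.01,0.3],[0.02,-0.01,0.3],[0.02,-0.01,0.3],[0.02,-0.01,0.3],[0,0,0.12],[0,0,0.12],[0,0,0.12],[0,0,0.12],[0,0,0],[0,0,0],[0,0,0]], "rot": [[0,0,-0.01],[0,0,-0.01],[0,0,-0.01],[0,0,-0.01],[0,0,0],[0,0,0],[0,0,0],[0,0,0],[0,0,0],[0,0,0],[0,0,0]], "hand": [-1,-1,-1,-1,-1,-1,-1,-1,-1,-1,-1]}}

```text
time_s: 11.75
ee_pos: [0.5358, 0.0799, 0.1113]
tool_rot: [[-0.964, 0.267, 0.001], [0.267, 0.964, -0.0], [-0.001, 0.0, -1.0]]
ft_force: [-0.2, -0.1, -3.5]
finger_gap: 0.0248
finger_force: 50.0
```

{"name": "move_arm", "arguments": {"offset": [[0,0,0.05],[0,0,0.05],[0,0,0.05],[0,0,0.05],[0,0,0.05],[0,0,0.05],[0,0,0.05],[0,0,0],[0,0,0],[0,0,0]], "rot": [[0,0,0],[0,0,0],[0,0,0],[0,0,0],[0,0,0],[0,0,0],[0,0,0],[0,0,0],[0,0,0],[0,0,0]], "hand": [-1,-1,-1,-1,-1,-1,-1,-1,-1,-1]}}

```text
time_s: 12.75
ee_pos: [0.5358, 0.0799, 0.0973]
tool_rot: [[-0.964, 0.267, 0.001], [0.267, 0.964, -0.0], [-0.001, 0.0, -1.0]]
ft_force: [-0.7, -0.4, 2.4]
finger_gap: 0.025
finger_force: 50.0
```

{"name": "move_arm", "arguments": {"offset": [[0,0,0.03],[0,0,0.03],[0,0,0],[0,0,0],[0,0,0]], "rot": [[0,0,0],[0,0,0],[0,0,0],[0,0,0],[0,0,0]], "hand": [-1,-1,-1,-1,-1]}}

```text
time_s: 13.25
ee_pos: [0.5356, 0.0799, 0.0946]
tool_rot: [[-0.964, 0.267, 0.0], [0.267, 0.964, -0.0], [-0.0, 0.0, -1.0]]
ft_force: [-0.1, -0.3, 4.3]
finger_gap: 0.0247
finger_force: 50.0
```

{"name": "move_arm", "arguments": {"offset": [[0,0.03,0],[0,0.06,0],[0,0.06,0],[0,0.06,0],[0,0.06,0],[0,0,0]], "rot": [[0,0,0],[0,0,0],[0,0,0],[0,0,0],[0,0,0],[0,0,0]], "hand": [-1,-1,-1,-1,-1,-1]}}

```text
time_s: 13.85
ee_pos: [0.5383, 0.0906, 0.0945]
tool_rot: [[-0.964, 0.267, -0.0], [0.267, 0.964, -0.0], [0.0, -0.0, -1.0]]
ft_force: [-2.3, -3.4, 3.7]
finger_gap: 0.0248
finger_force: 50.3
```

{"name": "move_arm", "arguments": {"offset": [[0,0.06,0],[0,0.06,0],[0,0.06,0],[0,0.06,0],[0,0.06,0],[0,0.06,0],[0,0.06,0],[0,0.06,0],[0,0.06,0],[0,0.06,0],[0,0,0]], "rot": [[0,0,0],[0,0,0],[0,0,0],[0,0,0],[0,0,0],[0,0,0],[0,0,0],[0,0,0],[0,0,0],[0,0,0],[0,0,0]], "hand": [-1,-1,-1,-1,-1,-1,-1,-1,-1,-1,-1]}}

```text
time_s: 14.95
ee_pos: [0.5448, 0.1139, 0.0946]
tool_rot: [[-0.964, 0.267, 0.0], [0.267, 0.964, 0.0], [-0.0, 0.0, -1.0]]
ft_force: [-0.7, -3.6, 3.2]
finger_gap: 0.0246
finger_force: 50.2
```

{"name": "move_arm", "arguments": {"offset": [[0,0.04,0],[0,0.04,0],[0,0.04,0],[0,0,0]], "rot": [[0,0,0],[0,0,0],[0,0,0],[0,0,0]], "hand": [-1,-1,-1,-1]}}

```text
time_s: 15.35
ee_pos: [0.546, 0.1183, 0.0945]
tool_rot: [[-0.964, 0.267, 0.0], [0.267, 0.964, 0.0], [-0.0, 0.0, -1.0]]
ft_force: [-1.1, -3.6, 3.9]
finger_gap: 0.0248
finger_force: 50.3
```

{"name": "move_arm", "arguments": {"offset": [[0,0.04,0],[0,0.04,0],[0,0.04,0],[0,0,0]], "rot": [[0,0,0],[0,0,0],[0,0,0],[0,0,0]], "hand": [-1,-1,-1,-1]}}

```text
time_s: 15.75
ee_pos: [0.5474, 0.123, 0.0946]
tool_rot: [[-0.964, 0.267, 0.0], [0.267, 0.964, 0.0], [-0.0, 0.0, -1.0]]
ft_force: [-1.8, -3.5, 3.9]
finger_gap: 0.0249
finger_force: 50.3
```

{"name": "move_arm", "arguments": {"offset": [[0,0.04,0],[0,0.04,0],[0,0.04,0],[0,0,0]], "rot": [[0,0,0],[0,0,0],[0,0,0],[0,0,0]], "hand": [-1,-1,-1,-1]}}

```text
time_s: 16.15
ee_pos: [0.5486, 0.1276, 0.0946]
tool_rot: [[-0.964, 0.267, 0.0], [0.267, 0.964, 0.0], [-0.0, 0.0, -1.0]]
ft_force: [-0.5, -3.5, 3.7]
finger_gap: 0.0247
finger_force: 50.3
```

{"name": "move_arm", "arguments": {"offset": [[0,0.04,0],[0,0.04,0],[0,0.04,0],[0,0,0]], "rot": [[0,0,0],[0,0,0],[0,0,0],[0,0,0]], "hand": [-1,-1,-1,-1]}}

```text
time_s: 16.55
ee_pos: [0.5499, 0.1323, 0.0945]
tool_rot: [[-0.964, 0.267, 0.0], [0.267, 0.964, 0.0], [-0.0, 0.0, -1.0]]
ft_force: [-1.0, -3.2, 4.1]
finger_gap: 0.0249
finger_force: 50.3
```

{"name": "move_arm", "arguments": {"offset": [[0,0.04,0],[0,0.04,0],[0,0.04,0],[0,0,0]], "rot": [[0,0,0],[0,0,0],[0,0,0],[0,0,0]], "hand": [-1,-1,-1,-1]}}

```text
time_s: 16.95
ee_pos: [0.5512, 0.1369, 0.0945]
tool_rot: [[-0.964, 0.267, 0.0], [0.267, 0.964, 0.0], [-0.0, 0.0, -1.0]]
ft_force: [-0.8, -3.1, 3.7]
finger_gap: 0.0245
finger_force: 50.3
```

{"name": "move_arm", "arguments": {"offset": [[0,0.04,0],[0,0.04,0],[0,0.04,0],[0,0,0]], "rot": [[0,0,0],[0,0,0],[0,0,0],[0,0,0]], "hand": [-1,-1,-1,-1]}}

```text
time_s: 17.35
ee_pos: [0.5525, 0.1416, 0.0946]
tool_rot: [[-0.964, 0.267, 0.0], [0.267, 0.964, 0.0], [-0.0, 0.0, -1.0]]
ft_force: [-1.1, -3.8, 3.5]
finger_gap: 0.025
finger_force: 50.2
```

Plate x is now about 6, so I'm switching to smaller steps.

{"name": "move_arm", "arguments": {"offset": [[0,0.03,0],[0,0.03,0],[0,0,0]], "rot": [[0,0,0],[0,0,0],[0,0,0]], "hand": [-1,-1,-1]}}

```text
time_s: 17.65
ee_pos: [0.5531, 0.1437, 0.0946]
tool_rot: [[-0.964, 0.267, 0.0], [0.267, 0.964, 0.0], [-0.0, 0.0, -1.0]]
ft_force: [-0.5, -3.5, 4.3]
finger_gap: 0.0251
finger_force: 50.3
```

{"name": "move_arm", "arguments": {"offset": [[0,0.03,0],[0,0.03,0],[0,0,0]], "rot": [[0,0,0],[0,0,0],[0,0,0]], "hand": [-1,-1,-1]}}

```text
time_s: 17.95
ee_pos: [0.5538, 0.146, 0.0946]
tool_rot: [[-0.964, 0.267, 0.0], [0.267, 0.964, 0.0], [-0.0, 0.0, -1.0]]
ft_force: [0.5, -3.1, 3.4]
finger_gap: 0.0243
finger_force: 50.3
```

{"name": "move_arm", "arguments": {"offset": [[0,0.03,0],[0,0.03,0],[0,0,0]], "rot": [[0,0,0],[0,0,0],[0,0,0]], "hand": [-1,-1,-1]}}

```text
time_s: 18.25
ee_pos: [0.5544, 0.1484, 0.0945]
tool_rot: [[-0.964, 0.267, 0.0], [0.267, 0.964, 0.0], [-0.0, 0.0, -1.0]]
ft_force: [-0.8, -3.4, 3.3]
finger_gap: 0.0242
finger_force: 50.3
```

{"name": "move_arm", "arguments": {"offset": [[0,0.03,0],[0,0.03,0],[0,0,0]], "rot": [[0,0,0],[0,0,0],[0,0,0]], "hand": [-1,-1,-1]}}

```text
time_s: 18.55
ee_pos: [0.5551, 0.1508, 0.0946]
tool_rot: [[-0.964, 0.267, 0.0], [0.267, 0.964, 0.0], [-0.0, 0.0, -1.0]]
ft_force: [-1.3, -2.8, 3.9]
finger_gap: 0.0247
finger_force: 50.2
```

{"name": "move_arm", "arguments": {"offset": [[0,0.03,0],[0,0.03,0],[0,0,0]], "rot": [[0,0,0],[0,0,0],[0,0,0]], "hand": [-1,-1,-1]}}

```text
time_s: 18.85
ee_pos: [0.5551, 0.1536, 0.0937]
tool_rot: [[-0.964, 0.267, -0.001], [0.267, 0.964, 0.001], [0.001, 0.001, -1.0]]
ft_force: [0.5, 0.0, -2.9]
finger_gap: 0.0246
finger_force: 50.0
```

{"name": "move_arm", "arguments": {"offset": [[0,0,0],[0,0,0.02],[0,0,0.02],[0,0,0.02],[0,0,0]], "rot": [[0,0,0],[0,0,0],[0,0,0],[0,0,0],[0,0,0]], "hand": [-1,-1,-1,-1,-1]}}

```text
time_s: 19.35
ee_pos: [0.5555, 0.1528, 0.092]
tool_rot: [[-0.964, 0.267, -0.0], [0.267, 0.964, 0.0], [0.0, -0.0, -1.0]]
ft_force: [-0.2, -0.4, -2.9]
finger_gap: 0.0247
finger_force: 50.0
```

{"name": "move_arm", "arguments": {"offset": [[0,0,0.01],[0,0,0.01],[0,0,0]], "rot": [[0,0,0],[0,0,0],[0,0,0]], "hand": [-1,-1,-1]}}

```text
time_s: 19.65
ee_pos: [0.5556, 0.1528, 0.0913]
tool_rot: [[-0.964, 0.267, -0.0], [0.267, 0.964, 0.0], [0.0, -0.0, -1.0]]
ft_force: [0.6, 0.3, -2.5]
finger_gap: 0.0247
finger_force: 50.0
```

{"name": "move_arm", "arguments": {"offset": [[0,0,0.01],[0,0,0]], "rot": [[0,0,0],[0,0,0]], "hand": [-1,-1]}}

```text
time_s: 19.85
ee_pos: [0.5557, 0.1528, 0.091]
tool_rot: [[-0.964, 0.267, 0.0], [0.267, 0.964, -0.0], [-0.0, 0.0, -1.0]]
ft_force: [-0.3, -0.1, -2.2]
finger_gap: 0.0247
finger_force: 50.0
```

{"name": "move_arm", "arguments": {"offset": [[0,0,0.01],[0,0,0]], "rot": [[0,0,0],[0,0,0]], "hand": [-1,-1]}}

```text
time_s: 20.05
ee_pos: [0.5559, 0.1528, 0.0909]
tool_rot: [[-0.964, 0.267, 0.001], [0.267, 0.964, -0.0], [-0.001, 0.0, -1.0]]
ft_force: [-0.9, -0.7, -0.4]
finger_gap: 0.0247
finger_force: 50.0
```

The collar is bearing on the plate, so I'm releasing it and retreating upward.

{"name": "move_arm", "arguments": {"offset": [[0,0,0],[0,0,0],[0,0,0],[0,0,0],[0,0,0],[0,0,0],[0,0,0],[0,0,0]], "rot": [[0,0,0],[0,0,0],[0,0,0],[0,0,0],[0,0,0],[0,0,0],[0,0,0],[0,0,0]], "hand": [0.4,0.4,0.4,0.4,0.4,0.4,0.4,0.4]}}

```text
time_s: 20.85
ee_pos: [0.5556, 0.1528, 0.0905]
tool_rot: [[-0.964, 0.267, -0.0], [0.267, 0.964, 0.0], [0.0, 0.0, -1.0]]
ft_force: [0.3, -0.3, 0.3]
finger_gap: 0.0606
finger_force: 0.0
```

{"name": "move_arm", "arguments": {"offset": [[0,0,-0.2],[0,0,-0.4],[0,0,-0.5],[0,0,-0.5],[0,0,-0.5],[0,0,-0.5],[0,0,-0.3],[0,0,0],[0,0,0]], "rot": [[0,0,0],[0,0,0],[0,0,0],[0,0,0],[0,0,0],[0,0,0],[0,0,0],[0,0,0],[0,0,0]], "hand": [0.4,0.4,0.4,0.4,0.4,0.4,0.4,0.4,0.4]}}

```text
time_s: 21.75
ee_pos: [0.5552, 0.1528, 0.2063]
tool_rot: [[-0.964, 0.267, -0.0], [0.267, 0.964, -0.0], [0.0, -0.0, -1.0]]
ft_force: [-0.3, -0.3, -0.1]
finger_gap: 0.061
finger_force: 0.0
```

```bash
python3 - <<'E'
from h import *
a=viewer.get_image("side"); 
for th in ("pin","pin_grip"): print(th,[(np.round(d["position"],4).tolist(),round(d["p"],2)) for d in viewer.landmark_of(th,"side")])
b=viewer.get_image("wrist")
cv2.imwrite("pics/end.png",np.hstack([cv2.resize(a[110:240,240:370],(400,400)),b[100:300,200:400].repeat(2,0).repeat(2,1)]))
E
```

```text
pin [([0.5016, -0.3969, 0.0441], 0.88), ([0.5529, 0.1517, 0.0623], 0.71)]
pin_grip [([0.5034, -0.3973, 0.111], 0.93), ([0.3848, -0.2932, 0.0746], 0.8), ([0.5587, 0.1526, 0.1035], 0.61)]
```

View pics/end.png

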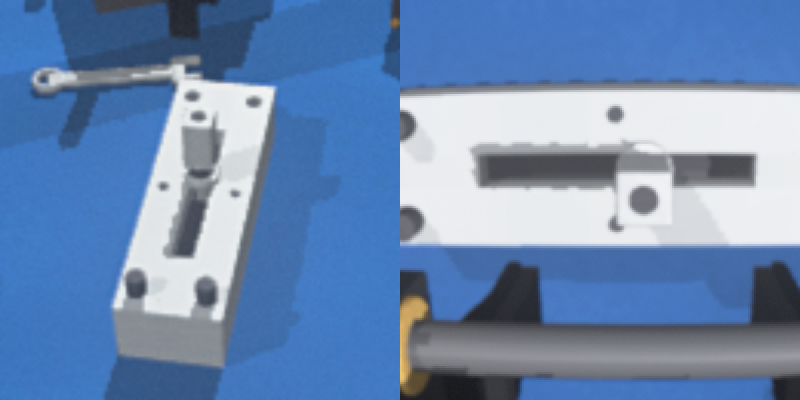

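The pin stands upright on the plate over the channel, at (200,145) in the left half and (643,190) in the right, with its collar flush and the gripper clear.

```bash
python3 -c "
from station import ticket
print(ticket.job_done())"
```

```text
the job is handed in; nothing more can be done
None
```

I dragged the pin along the channel floor until its foot dropped into the groove at about plate x = +18 mm, lowered it until the collar sat flush, and released it standing upright. I handed the job in at about 22 s; no verdict was returned.

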